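# Fold down the wide pot step

### The job

Two sprung fold-down pot steps stand stowed upright on the propagation bench. Get the wide one ready for the next pot: push its flap over towards the open front of its stand, past the spring's tipping point, so that it snaps fully down and lies level on its front stop. Leave the narrow one stowed upright.

Things in the scene. Friction and masses are not known exactly. Their poses are not given: they have to be found in the camera images.
- wide_stand: Fixed steel stand of the wide pot step. Base plate 6 mm thick, x -75 to +95, 188 mm wide (y); origin on the bench, mid-width; +x is its rear, away from the robot (turned up to 35 degrees), y along the hinge. Hinge line at x = +50, 75 mm up. Back stops at both hinge ends and a spring outside the +y end reach 112 mm up, x = +80. Down, the flap lies level towards -x (open front), top 77 mm up.
- wide_step (a joint): Angle (rad) of the wide green flap, 140 mm wide, 105 mm from hinge to free edge, 4 mm thick, rear face plain: 0 stowed (leans 15 degrees rearwards; free edge x = +77, 176 mm up in the stand frame), 0.26 upright, 1.83 level and fully down. Sprung: springs back up below about 0.7, snaps down by itself above. Pushing its rear face 25 mm below the free edge takes about 4 N, less near 0.7.
- narrow_stand: Fixed stand of the narrow pot step, not to be operated: same design, heights, depth, origin and axes as the wide stand, but its flap is 60 mm wide and its base plate 108 mm wide.
- narrow_step (a joint): Angle (rad) of the narrow flap (60 mm wide), same meaning as the wide one's: 0 stowed, 1.83 down. It must stay stowed, near 0.

How it is judged:
By the outcome, as a careful person would: the job done as asked, in the order asked, and still so for the second after the job is handed in, with the robot touching nothing.
It also fails if it takes over 29 s, if anything falls off the work surface, if the arm or the gripper's body presses on something with over 40 N, if the wrist force passes 120 N, or if a joint passes its speed limit or range.

### The arm

A 7-joint arm with a two-finger parallel gripper is mounted at the origin on the work surface. World frame = base frame: x ahead of the robot, y to its left, z up, the work surface at z = 0. Lengths are in m, angles in rad, forces in N, time in s.
With the tool pointing down it reaches from about 0.4 to 0.875 m from the base axis. Payload 6.5 kg.
Tool frame: the origin (TCP) lies between the finger pads; the fingertips stand 19 mm ahead of it and the grasp point (between the pads) is the TCP; z points along the fingers, y is the line along which they close (so a half turn about z gives the same grasp; the last joint's range is limited). The gripper opens to 85 mm and grips with 20 to 120 N. Pads are 22 mm wide; open, the fingers measure 114 mm over their backs; the gripper's body (76 mm by 85 mm) begins 54 mm behind the grasp point. The pads swing forward as they close: fully open they stand 13 mm farther back than shut.
Start: joints at [1.179, 0.536, -0.004, 1.538, 0.003, 1.067, -0.071], TCP at [0.208, -0.616, 0.218] pointing down, gripper open.
Joint ranges: [-2.7, 2.7], [-0.37, 2.16], [-1.27, 1.26], [0.24, 2.4], [-1.31, 4.45], [0.19, 1.91], [-2.76, 2.76]. Speed limits (rad/s): [2.39, 2.39, 3.14, 3.14, 3.14, 3.14, 3.14].

### API

Orientations are given as a unit quaternion [w, x, y, z].
In Python, from plant import ctrl gives the robot as it stands.
- The arm moves only by the shell command python3 -m jog 'ROWS'. ROWS is JSON, a list that holds one entry, the list of rows, each a list of 7 numbers: the closure, from -1 (fully open) to 1 (shut), then the shift along the tool's x, y, z in mm, then the turn, a rotation vector about the tool's x, y, z in units of 5 degrees (1.0 is 5 degrees). In form: [[[claw, dx, dy, dz, rx, ry, rz], ...]]. A call has 1 to 20 rows; each row is the pose to reach, as a shift and turn from the pose commanded when the call began, along the tool's axes at that moment; what a row does not reach only later rows make up. A row lasts 1/12 s, in which the tool goes at most 41.7 mm and 7.16 degrees, less where a joint would pass 70% of its speed; a pose out of reach is approached as far as the arm can. A call with a gripper value outside its range is refused whole. The fingers move at their own pace and stop on an object; the grip force is fixed at half the most. Time passes only in rows, so rows that repeat a pose let the fingers close. It gives the time, the measured TCP pose, the force, the opening and the grip force at its end, in the units of the state.
- ctrl.sense(): the state, without advancing time (a new reading comes with each control period).
- ctrl.capture(name): name is "side" or "top" or "wrist"; returns (picture, depth): 420x560x3 uint8, red, green, blue; 420x560 float32, m along the optical axis (not along the pixel's ray), 0 where there is no reading.
- ctrl.camera_model(name): a dict with "camera_matrix" (3x3 intrinsics, pixels), "extrinsics" (4x4, takes a point from world to camera coordinates). Camera axes: x right, y up, looking along -z (the intrinsics and any distortion apply to the point x, -y, -z); pixel columns grow to the right and rows downward; lengths in m; the calibration is good to about 2 mm. A picture is of the moment at which its call begins: read the wrist's pose just before it. camera_model takes no time and is no camera call; for the wrist camera it gives the pose at the moment of the call.
- ctrl.finish_job(): hands the job in; it is judged then, once.
The state is a dict: "clock": time; "joint_pos": joint angles; "joint_velocities": joint speeds; "joint_torque": joint torques, N m; "tool_pos": TCP position; "tool_rot": TCP orientation; "wrist_force": force on the tool from outside, world axes, zero at the start; "wrist_torque": the same for the moment, N m; "gripper_width": finger opening in m; "grasp_force": force on a finger pad.
Only numpy, scipy, OpenCV 4.12 (cv2) and the standard library are available. Lean on these libraries where they do the work, as an engineer would, in place of code of your own. Each camera call takes 0.05 s, during which the arm holds its last target. There are 200 camera calls.

## Working session

There is one attempt and no reset: what is moved stays moved. The work goes in short steps, Python scripts to look and compute and a shell command to move; the robot and the scene stay as the last step left them, time stands still between calls to the robot, and variables do not carry over. Pictures are saved under pics/ and viewed, at most 10 in all, crops included, and the job is handed in when it is done.

```bash
mkdir -p pics; python3 - <<'E'
from plant import ctrl
import cv2,numpy as np
for n in("top","side"):
    p,d=ctrl.capture(n); cv2.imwrite(f"pics/{n}0.png",p[:,:,::-1]); np.save(f"pics/{n}0.npy",d)
s=ctrl.sense(); print(s["clock"],s["tool_pos"],s["tool_rot"])
E
```

```text
0.1 [ 0.20780797 -0.61525834  0.21711719] [-7.44243890e-04  9.86756736e-01  1.62205270e-01 -2.03714443e-04]
```

View pics/top0.png

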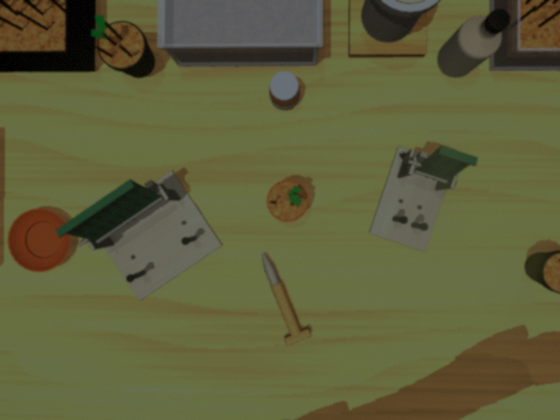

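View pics/side0.png

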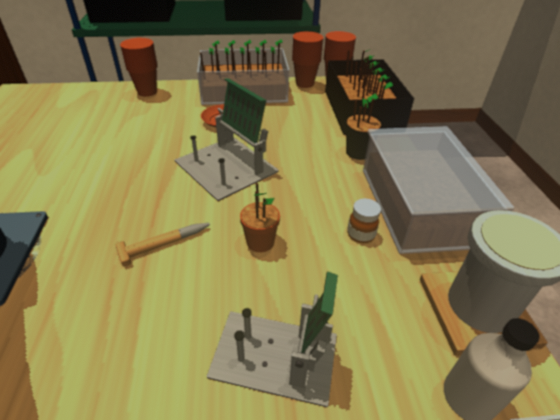

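The wide stand is at left in the top view: front plate corners are near (140,298) and (221,244), the rear right corner near (178,172), and the flap's free edge runs from (60,230) to (130,182). The narrow stand is at right, near (415,200).

```bash
cat > h.py <<'E'
import numpy as np
from plant import ctrl
def world(cam,px,d=None,z=None,m=None):
    m=m or ctrl.camera_model(cam); K=np.array(m["camera_matrix"]);E=np.array(m["extrinsics"]);R,t=E[:3,:3],E[:3,3]
    o=-R.T@t; r=R.T@(np.array([1,-1,-1])*(np.linalg.inv(K)@[px[0],px[1],1]))
    s=(z-o[2])/r[2] if z is not None else d[int(px[1]),int(px[0])]
    return o+s*r
E
python3 - <<'E'
from h import *
import cv2
np.set_printoptions(precision=4,suppress=True)
print(ctrl.camera_model("top").keys())
d=np.load("pics/top0.npy")
for p in [(140,298),(221,244),(178,172)]: print(p,world("top",p,z=.006))
for p in [(139,293),(215,244),(66,231),(130,185),(165,215)]: print(p,world("top",p,d))
im=cv2.imread("pics/top0.png")[130:310,30:260]; cv2.imwrite("pics/crop.png",cv2.convertScaleAbs(cv2.resize(im,None,fx=3.3,fy=3.3,interpolation=2),alpha=2))
E
```

```text
dict_keys(['camera_matrix', 'extrinsics'])
(140, 298) [0.3461 0.2764 0.006 ]
(221, 244) [0.4491 0.1243 0.006 ]
(178, 172) [0.5834 0.2065 0.006 ]
(139, 293) [0.355  0.2792 0.0038]
(215, 244) [0.4489 0.1356 0.0055]
(66, 231) [0.481  0.3246 0.1794]
(130, 185) [0.5496 0.23   0.1784]
(165, 215) [0.5025 0.2298 0.0079]
```

View pics/crop.png

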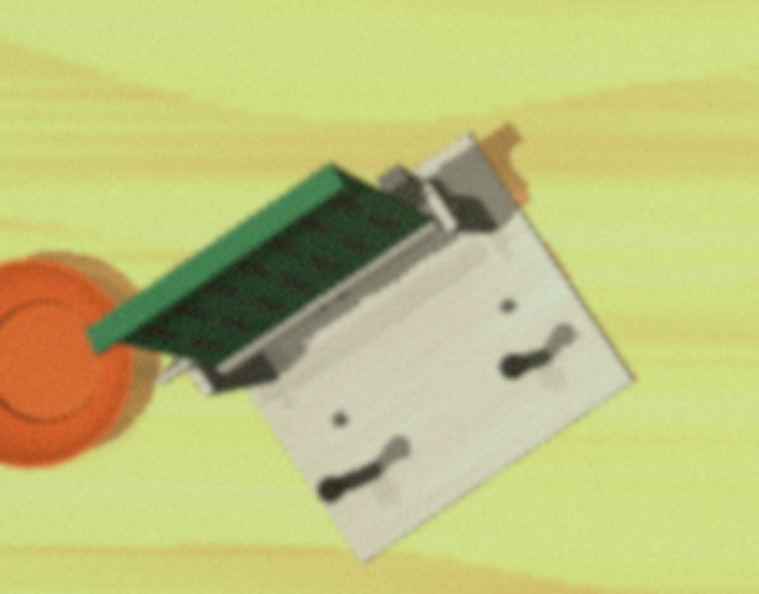

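```bash
python3 - <<'E'
from h import *
np.set_printoptions(precision=4,suppress=True)
m=ctrl.camera_model("top")
A,B,C=[world("top",p,z=.006,m=m)[:2] for p in [(140,300.3),(222.1,244.5),(172.4,170.3)]]
F=[world("top",p,z=.177,m=m)[:2] for p in [(130.9,180),(56.7,230)]]
print(A,B,C,np.linalg.norm(A-B),np.linalg.norm(B-C),F,np.linalg.norm(F[0]-F[1]))
y1=np.arctan2(*(A-B)[::-1])-np.pi/2; y2=np.arctan2(*(C-B)[::-1]); y3=np.arctan2(*(F[1]-F[0])[::-1])-np.pi/2
print(np.degrees([y1,y2,y3]))
y=(1.1*y1+y2+y3)/3.1; ex=np.array([np.cos(y),np.sin(y)]); ey=np.array([-ex[1],ex[0]])
O1=(A+C)/2-.01*ex; O2=(F[0]+F[1])/2-.079*ex
print(np.degrees(y),O1,O2)
s=ctrl.sense(); from scipy.spatial.transform import Rotation as Ro
R=Ro.from_quat(np.roll(s["tool_rot"],-1)); print(R.as_matrix())
tgt=lambda x,z:np.r_[(O1+O2)/2+x*ex,z]
for x,z in[(.13,.30),(.13,.165),(0,.165)]: print(tgt(x,z),R.inv().apply(tgt(x,z)-s["tool_pos"])*1000)
w=np.array([.5,-.25,.30]);print(R.inv().apply(w-s["tool_pos"])*1000)
d=np.load("pics/top0.npy")
H=np.array([[world("top",(u,v),d,m=m) for u in range(0,560,4)] for v in range(0,420,4)]).reshape(-1,3)
k=(H[:,0]<.85)&(H[:,2]>.185); print(H[k][::6])
q=(np.abs(H[:,:2]-tgt(.13,0)[:2]).max(1)<.08); print("behind max z",H[q][:,2].max())
E
```

```text
[0.3418 0.2764] [0.4482 0.1222] [0.5865 0.2171] 0.1873290341333797 0.1677777525267634 [array([0.557 , 0.2293]), array([0.4822, 0.3399])] 0.13354542157605348
[34.5972 34.4508 34.045 ]
34.371813791864334 [0.4559 0.2411] [0.4544 0.24  ]
[[ 0.9474  0.3201 -0.0006]
 [ 0.3201 -0.9474  0.0014]
 [-0.0002 -0.0015 -1.    ]]
[0.5625 0.3139 0.3   ] [ 633.4378 -766.8976  -81.8075]
[0.5625 0.3139 0.165 ] [ 633.4595 -766.6904   53.1923]
[0.4552 0.2405 0.165 ] [ 508.3108 -731.5081   53.1584]
[ 393.7277 -252.6301  -82.5584]
[[ 0.5176 -0.0115  0.7959]
 [ 0.5176 -0.0115  0.7959]
 [ 0.5176 -0.0115  0.7959]
 [ 0.5176 -0.0115  0.7959]
 [ 0.5176 -0.0115  0.7959]
 [ 0.5176 -0.0115  0.7959]
 [ 0.5176 -0.0115  0.7959]
 [ 0.5176 -0.0115  0.7959]
 [ 0.5176 -0.0115  0.7959]
 [ 0.5176 -0.0115  0.7959]
 [ 0.5176 -0.0115  0.7959]]
behind max z 0.18025789804391323
```

```bash
python3 -m jog '[[[1,0,0,-82,0,0,0],[1,0,0,-82,0,0,0],[1,394,-253,-82,0,0,0],[1,394,-253,-82,0,0,0],[1,394,-253,-82,0,0,0],[1,394,-253,-82,0,0,0],[1,394,-253,-82,0,0,0],[1,394,-253,-82,0,0,0],[1,394,-253,-82,0,0,0],[1,394,-253,-82,0,0,0],[1,394,-253,-82,0,0,0],[1,394,-253,-82,0,0,0],[1,394,-253,-82,0,0,0],[1,394,-253,-82,0,0,0]]]'
cat > rel.py <<'E'
from h import *
from scipy.spatial.transform import Rotation as Ro
np.set_printoptions(precision=4,suppress=True)
y=np.radians(34.4); ex=np.array([np.cos(y),np.sin(y)]); O=np.array([.4552,.2405])
s=ctrl.sense(); R=Ro.from_quat(np.roll(s["tool_rot"],-1)); p=s["tool_pos"]
M=R.as_matrix(); print(s["clock"],p,"yaw",np.degrees(np.arctan2(M[1,0],M[0,0])),"zaxis",M[:,2],"F",s["wrist_force"],"w",s["gripper_width"])
for x,z in[(.13,.30),(.13,.165),(0,.165)]: print(x,z,R.inv().apply(np.r_[O+x*ex,z]-p)*1000)
E
python3 rel.py
```

```text
clock: 1.27
tool_pos: [0.5046, -0.2421, 0.2997]
tool_rot: [-0.002, 0.986, 0.167, 0.001]
wrist_force: [0.4, 1.5, 0.4]
gripper_width: -0.0002
grasp_force: 0.0
1.2667 [ 0.5046 -0.2421  0.2997] yaw 19.227252564169508 zaxis [ 0.002  0.004 -1.   ] F [0.4302 1.4956 0.4499] w -0.00023957888447649836
0.13 0.3 [ 237.7827 -505.9372    2.0313]
0.13 0.165 [ 237.3511 -505.5195  137.03  ]
0 0.165 [ 111.8834 -471.496   136.5235]
```

```bash
python3 -m jog '[[[1,238,-506,0,0,0,-3.1],[1,238,-506,0,0,0,-3.1],[1,238,-506,0,0,0,-3.1],[1,238,-506,0,0,0,-3.1],[1,238,-506,0,0,0,-3.1],[1,238,-506,0,0,0,-3.1],[1,238,-506,0,0,0,-3.1],[1,238,-506,0,0,0,-3.1],[1,238,-506,0,0,0,-3.1],[1,238,-506,0,0,0,-3.1],[1,238,-506,0,0,0,-3.1],[1,238,-506,0,0,0,-3.1],[1,238,-506,0,0,0,-3.1],[1,238,-506,0,0,0,-3.1],[1,238,-506,0,0,0,-3.1],[1,238,-506,0,0,0,-3.1],[1,238,-506,0,0,0,-3.1]]]'
python3 rel.py
```

```text
clock: 2.68
tool_pos: [0.5641, 0.3039, 0.2994]
tool_rot: [0.001, 0.956, 0.293, -0.0]
wrist_force: [-0.2, -0.8, 0.2]
gripper_width: 0.0002
grasp_force: 0.0
2.6833 [0.5641 0.3039 0.2994] yaw 34.08716225861733 zaxis [-0.0005 -0.0017 -1.    ] F [-0.2307 -0.8179  0.1998] w 0.00023142596580924887
0.13 0.3 [ 4.2569 -9.2923 -0.6579]
0.13 0.165 [  4.4405  -9.4389 134.3419]
0 0.165 [-125.5574   -8.7293  134.5195]
```

Descend behind the flap and check with the side and wrist views before pushing.

```bash
python3 -m jog '[[[1,4,-9,0,0,0,0],[1,4,-9,35,0,0,0],[1,4,-9,70,0,0,0],[1,4,-9,100,0,0,0],[1,4,-9,125,0,0,0],[1,4,-9,134,0,0,0],[1,4,-9,134,0,0,0],[1,4,-9,134,0,0,0]]]'
python3 rel.py; python3 - <<'E'
from plant import ctrl
import cv2
p,_=ctrl.capture("side"); cv2.imwrite("pics/s1.png",cv2.resize(p[50:230,130:330,::-1],None,fx=3,fy=3,interpolation=2))
E
```

```text
clock: 3.35
tool_pos: [0.5627, 0.3152, 0.1669]
tool_rot: [-0.0, 0.956, 0.293, 0.0]
wrist_force: [0.8, 0.1, 0.6]
gripper_width: 0.0
grasp_force: 0.0
3.35 [0.5627 0.3152 0.1669] yaw 34.11875901009697 zaxis [ 0.0008  0.0005 -1.    ] F [0.7847 0.0782 0.5593] w 2.3067370493548118e-05
0.13 0.3 [  -0.7946    0.931  -133.0944]
0.13 0.165 [-0.9249  0.9209  1.9055]
0 0.165 [-130.9232    1.559     1.7801]
```

View pics/s1.png

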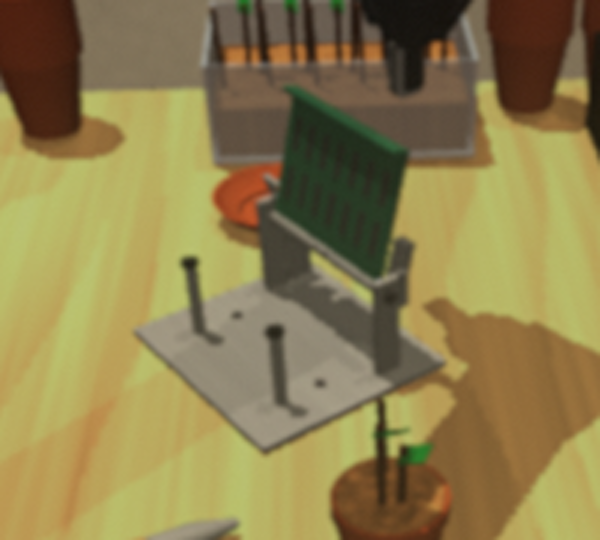

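The closed fingertips show at crop (405,90), behind the flap, whose top edge runs (290,90)–(405,155). The tips look high, so I'll check this against the projection.

```bash
python3 - <<'E'
from h import *
m=ctrl.camera_model("side");K=np.array(m["camera_matrix"]);E=np.array(m["extrinsics"])
y=np.radians(34.4); ex=np.array([np.cos(y),np.sin(y)]);ey=np.array([-ex[1],ex[0]]); O=np.array([.4552,.2405])
def pj(w):
    c=E[:3,:3]@w+E[:3,3]; q=K@(c*[1,-1,-1]); return ((q[:2]/q[2])-[130,50])*3
print("tip",pj(np.r_[.5627,.3152,.148]))
for v in(-.07,.07): print("edge",pj(np.r_[O+.077*ex+v*ey,.176]))
E
```

```text
tip [403.19345467 131.57977366]
edge [406.16107693 151.91800484]
edge [289.48160081  83.77596666]
```

```bash
python3 - <<'E'
from h import *
import cv2
m=ctrl.camera_model("side")
p,d=ctrl.capture("side"); cv2.imwrite("pics/s2.png",cv2.convertScaleAbs(cv2.resize(p[30:110,210:310,::-1],None,fx=7,fy=7,interpolation=2),alpha=1.6))
np.set_printoptions(precision=3,suppress=True)
for v in range(66,104,3): print(v,*[world("side",(u,v),d,m=m) for u in (262,265,268)])
print(ctrl.sense()["tool_pos"])
E
```

```text
66 [0.557 0.307 0.216] [0.563 0.307 0.215] [0.57  0.303 0.217]
69 [0.557 0.306 0.209] [0.563 0.305 0.21 ] [0.57  0.306 0.209]
72 [0.557 0.306 0.203] [0.563 0.305 0.203] [0.57  0.304 0.203]
75 [0.557 0.311 0.194] [0.563 0.303 0.197] [0.57  0.31  0.194]
78 [0.557 0.308 0.189] [0.563 0.306 0.189] [0.57  0.305 0.19 ]
81 [0.574 0.566 0.067] [0.563 0.306 0.182] [0.591 0.565 0.067]
84 [0.574 0.568 0.057] [0.583 0.565 0.058] [0.591 0.566 0.057]
87 [0.574 0.566 0.049] [0.583 0.565 0.049] [0.591 0.567 0.048]
90 [0.574 0.565 0.04 ] [0.583 0.567 0.039] [0.591 0.566 0.039]
93 [0.574 0.565 0.031] [0.583 0.565 0.03 ] [0.592 0.567 0.029]
96 [0.574 0.567 0.02 ] [0.583 0.567 0.02 ] [0.592 0.571 0.017]
99 [0.552 0.229 0.179] [0.558 0.236 0.175] [0.592 0.567 0.01 ]
102 [0.552 0.237 0.168] [0.558 0.231 0.171] [ 0.592  0.571 -0.002]
[0.563 0.316 0.168]
```

View pics/s2.png

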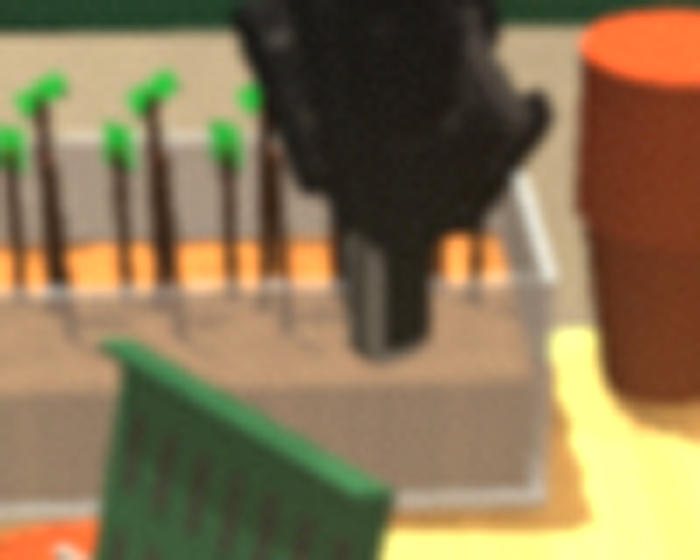

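The fingertips show at crop (385,355) and depth puts them at z≈0.181. That is about 33 mm higher than the reported TCP pose implies. I'll cross-check with the wrist camera.

```bash
python3 - <<'E'
from h import *
import cv2
np.set_printoptions(precision=3,suppress=True)
m=ctrl.camera_model("wrist"); p,d=ctrl.capture("wrist")
cv2.imwrite("pics/w1.png",cv2.convertScaleAbs(p[:,:,::-1],alpha=1.6))
E=np.array(m["extrinsics"]); print("cam",-E[:3,:3].T@E[:3,3], "axes",E[:3,:3])
for v in range(20,420,50): print(v,*[world("wrist",(u,v),d,m=m) if d[v,u]>0 else None for u in (60,170,280,390,500)])
s=ctrl.sense();print(s["tool_pos"],s["joint_pos"])
E
```

```text
cam [0.619 0.354 0.324] axes [[ 0.561 -0.828  0.001]
 [ 0.798  0.541 -0.264]
 [ 0.218  0.149  0.964]]
20 [0.578 0.565 0.005] [ 0.633  0.486 -0.001] [0.69  0.402 0.   ] [ 0.746  0.319 -0.001] [0.758 0.265 0.079]
70 [0.538 0.551 0.001] [0.596 0.465 0.001] [0.655 0.379 0.001] [0.713 0.292 0.   ] [0.771 0.206 0.001]
120 [ 0.495  0.533 -0.   ] [ 0.556  0.443 -0.   ] [ 0.617  0.353 -0.   ] [ 0.678  0.263 -0.001] [ 0.739  0.173 -0.   ]
170 [0.455 0.507 0.011] [0.512 0.419 0.   ] [ 0.576  0.325 -0.001] [ 0.639  0.231 -0.001] [ 0.703  0.138 -0.   ]
220 [0.409 0.484 0.016] [ 0.464  0.393 -0.001] [0.532 0.296 0.006] [ 0.597  0.197 -0.001] [ 0.664  0.098 -0.002]
270 [ 0.343  0.466 -0.   ] [ 0.413  0.364 -0.   ] [0.572 0.323 0.214] [0.551 0.16  0.   ] [ 0.621  0.056 -0.001]
320 [ 0.283  0.44  -0.   ] [0.555 0.349 0.245] [0.557 0.312 0.218] [0.59  0.297 0.245] [ 0.574  0.011 -0.   ]
370 [0.544 0.365 0.264] [0.537 0.34  0.243] [0.572 0.323 0.264] [0.575 0.284 0.243] [0.601 0.281 0.264]
[0.563 0.316 0.168] [-0.279  0.622 -0.443  1.576  0.3    1.009 -1.785]
```

View pics/w1.png

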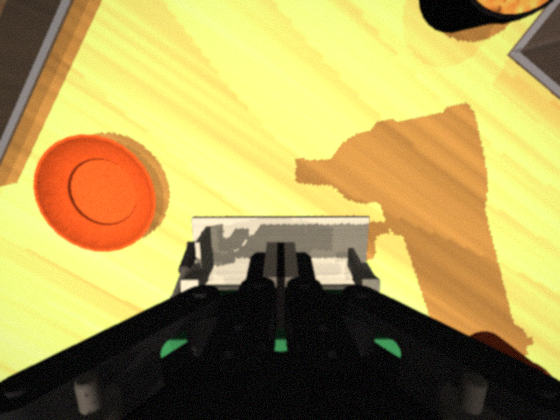

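The wrist camera agrees with the bench (z≈0), so the camera data is sound. The fingers, at (280,245) in this view, really are higher than the TCP report says. I'll lower 32 mm, which is safe under either reading, and re-measure the tip.

```bash
python3 -m jog '[[[1,0,0,16,0,0,0],[1,0,0,32,0,0,0],[1,0,0,32,0,0,0],[1,0,0,32,0,0,0]]]'
python3 - <<'E'
from h import *
np.set_printoptions(precision=3,suppress=True)
y=np.radians(34.4); ex=np.array([np.cos(y),np.sin(y)]);ey=np.array([-ex[1],ex[0]]); O=np.array([.4552,.2405])
for c,us,vs in(("side",range(235,300),range(50,115)),("wrist",range(200,360),range(220,300))):
    m=ctrl.camera_model(c); p,d=ctrl.capture(c)
    P=np.array([world(c,(u,v),d,m=m) for u in us for v in vs]); 
    a=(P[:,:2]-O)@ex; b=(P[:,:2]-O)@ey
    k=(np.abs(a-.13)<.03)&(np.abs(b)<.03)&(P[:,2]>.1)
    print(c,k.sum()); 
    if k.any():
        k&=P[:,2]<P[k][:,2].min()+.02; print("a",np.percentile(a[k],[2,98]),"b",np.percentile(b[k],[2,98]),"z",np.sort(P[k][:,2])[:8])
s=ctrl.sense();print(s["clock"],s["tool_pos"],s["wrist_force"])
E
```

```text
clock: 3.83
tool_pos: [0.5622, 0.3153, 0.1345]
tool_rot: [0.0, 0.956, 0.294, 0.0]
wrist_force: [0.2, 0.7, 0.6]
gripper_width: 0.0005
grasp_force: 0.0
side 701
a [0.12  0.137] b [-0.014  0.009] z [0.148 0.148 0.149 0.149 0.149 0.15  0.15  0.15 ]
wrist 4423
a [0.138 0.143] b [-0.011  0.015] z [0.152 0.152 0.153 0.153 0.153 0.153 0.153 0.153]
3.9333 [0.563 0.316 0.135] [0.016 0.409 0.124]
```

Both cameras put the tip at z≈0.149, with its front at stand x≈+118 mm and centred on the flap. Push now.

```bash
python3 -m jog '[[[1,-15,0,4,0,0,0],[1,-30,0,4,0,0,0],[1,-40,0,4,0,0,0],[1,-50,0,4,0,0,0],[1,-60,0,4,0,0,0],[1,-70,0,4,0,0,0],[1,-80,0,4,0,0,0],[1,-90,0,4,0,0,0],[1,-100,0,4,0,0,0],[1,-110,0,4,0,0,0],[1,-120,0,4,0,0,0],[1,-130,0,4,0,0,0],[1,-130,0,4,0,0,0],[1,-130,0,4,0,0,0],[1,-130,0,4,0,0,0]]]'
python3 - <<'E'
from plant import ctrl
import cv2
p,_=ctrl.capture("side"); cv2.imwrite("pics/s3.png",cv2.convertScaleAbs(cv2.resize(p[30:230,130:330,::-1],None,fx=2.8,fy=2.8,interpolation=2),alpha=1.5))
E
```

```text
clock: 5.18
tool_pos: [0.4552, 0.2427, 0.1303]
tool_rot: [-0.0, 0.956, 0.294, 0.001]
wrist_force: [-0.1, -0.5, 0.3]
gripper_width: 0.0
grasp_force: 0.0
```

View pics/s3.png

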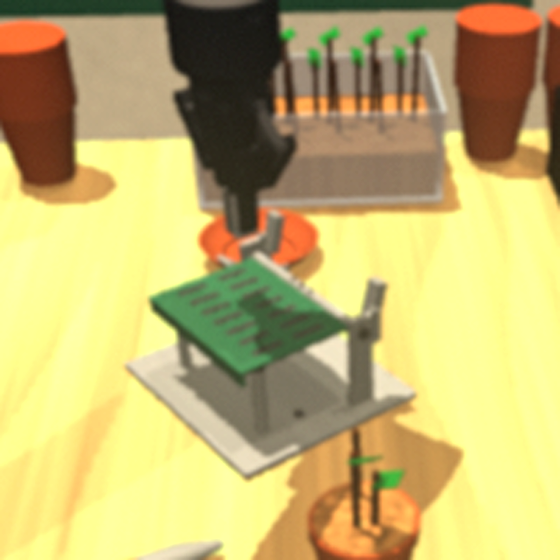

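The flap has snapped down and lies level on its stops: free edge (155,300)–(240,375), hinge (255,260)–(345,325). Next I'll lift clear and check it.

```bash
python3 -m jog '[[[1,0,0,-30,0,0,0],[1,0,0,-70,0,0,0],[1,0,0,-110,0,0,0],[1,0,0,-130,0,0,0],[1,0,0,-130,0,0,0],[1,0,0,-130,0,0,0],[1,0,0,-130,0,0,0]]]'
python3 - <<'E'
from h import *
import cv2
p,d=ctrl.capture("side"); cv2.imwrite("pics/s4.png",p[:,:,::-1])
print([world("side",(130+u/2.8,30+v/2.8),d)[2].round(4) for u,v in((175,300),(238,350),(320,320),(255,270),(210,300))])
s=ctrl.sense();print(s["clock"],s["tool_pos"],s["wrist_force"],abs(np.array(s["joint_velocities"])).max())
E
```

```text
clock: 5.82
tool_pos: [0.4543, 0.242, 0.259]
tool_rot: [0.0, 0.956, 0.294, -0.001]
wrist_force: [-1.0, 0.3, -0.4]
gripper_width: -0.0002
grasp_force: 0.0
[np.float64(0.075), np.float64(0.0755), np.float64(0.0753), np.float64(0.0761), np.float64(0.0759)]
5.8667 [0.45395078 0.2418394  0.25860135] [ 0.47909585  0.35502723 -0.01648369] 0.008567256835080967
```

View pics/s4.png

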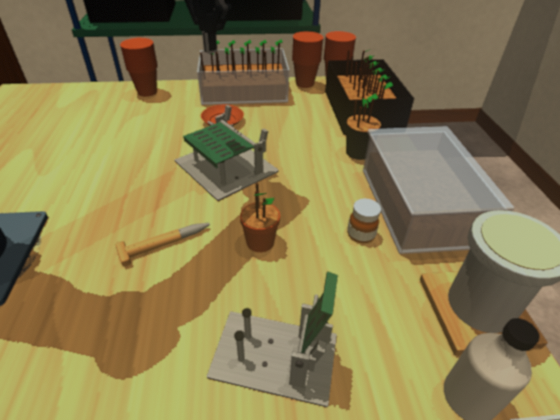

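The wide flap is level at (220,142), about 76 mm up everywhere. The narrow one is still upright at (322,310), and the gripper is clear of both.

```bash
python3 -c "
from plant import ctrl
print(ctrl.finish_job())"
```

```text
the job is handed in; nothing more can be done
None
```

The wide flap is snapped fully down and level on its front stop, the narrow one is still stowed upright, and I handed the job in at about 5.9 s with the gripper clear of everything.

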